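Seat the culture dish and turn the counting grid over it

ROBOT

A 6-joint arm with a two-finger parallel gripper is mounted at the origin on a cart in front of the work surface, level with it; the furniture and walls round the work are solid. World frame = base frame: x ahead of the robot, y to its left, z up, the work surface at z = 0. Lengths are in m, angles in rad, forces in N, time in s.
With the tool pointing down it reaches from about 0.35 to 0.975 m from the base axis. Payload 4.9 kg.
Tool frame: the origin (TCP) lies on the front face of the gripper's body, between the roots of the fingers; the fingertips stand ctrl.tip_extent ahead of it and the grasp point (between the pads) lies 54 mm ahead of it (ctrl.tip_extent is the distance from the TCP to the fingertips, in m); z points along the fingers, y is the line along which they close (so a half turn about z gives the same grasp; the last joint's range is limited). The gripper opens to 85 mm and grips with 20 to 120 N. Pads are 22 mm wide; open, the fingers measure 114 mm over their backs; the gripper's body (76 mm by 85 mm) begins 54 mm behind the grasp point. The pads swing forward as they close: fully open they stand 13 mm farther back than shut.
Start: joints at [1.093, 0.053, 1.613, -0, 1.476, -0.119], TCP at [0.219, 0.585, 0.304] pointing down, gripper open.
Joint ranges: [-3.01, 3.01], [-1.01, 2.22], [0.06, 2.58], [-1.02, 4.17], [0.09, 2.62], [-3.14, 3.14]. Speed limits (rad/s): [2.57, 2.57, 3.14, 3.14, 3.14, 3.14].

INTERFACE

Orientations are given as a rotation vector (axis times angle).
In Python, from station import ctrl gives the robot as it stands.
- The arm moves only by the tool apply_moves, never from a script. Its argument "rows" is one flat list of numbers, 6 for each row, row after row: the shift along the tool's x, y, z normalised to -1 to 1, where 1 is 0.6 m, then the turn, a rotation vector about the tool's x, y, z normalised to -1 to 1, where 1 is 90 degrees. A call has 1 to 20 rows; each row is the pose to reach, as a shift and turn from the pose commanded when the call began, along the tool's axes at that moment; what a row does not reach only later rows make up. A row lasts 1/10 s, in which the tool goes at most 50 mm and 8.59 degrees, less where a joint would pass 70% of its speed; a pose out of reach is approached as far as the arm can. A call with a number of a shift or a turn outside -1 to 1 is refused whole. A call with a gripper value outside its range is refused whole. "grip" is the opening, from 0 (shut) to 1 (fully open), set as the call begins (left out, the last holds). The fingers move at their own pace and stop on an object; "grip_force" is the grip in N (left out, the last holds). Time passes only in rows, so rows that repeat a pose let the fingers close. It gives the time, the measured TCP pose, the force, the opening and the grip force at its end, in the units of the state.
- ctrl.get_obs(): the state, without advancing time (a new reading comes with each control period).
- ctrl.get_image(name): name is "side" or "top" or "wrist"; returns (picture, depth): 420x560x3 uint8, blue, green, red; 420x560 float32, m along the optical axis (not along the pixel's ray), 0 where there is no reading.
- ctrl.camera_model(name): a dict with "mtx" (3x3 intrinsics, pixels), "R" (3x3) and "t" (3): a world point X has camera coordinates R X + t; the wrist camera has in their place "tool_from_camera" (4x4, takes a point from camera to tool coordinates, whose origin is the TCP and whose axes are the flange's). Camera axes: x right, y down, z forward; pixel columns grow to the right and rows downward; lengths in m; the calibration is good to about 2 mm. A picture is of the moment at which its call begins: read the wrist's pose just before it. camera_model takes no time and is no camera call.
- ctrl.finish_job(): hands the job in; it is judged then, once.
The state is a dict: "t": time; "q": joint angles; "dq": joint speeds; "effort": joint torques, N m; "tool_pos": TCP position; "tool_rot": TCP orientation; "contact_force": force on the tool from outside, world axes, zero at the start; "wrist_torque": the same for the moment, N m; "opening": finger opening in m; "grip_force": force on a finger pad.
Only numpy, scipy, OpenCV 4.12 (cv2) and the standard library are available. Lean on these libraries where they do the work, as an engineer would, in place of code of your own. Each camera call takes 0.05 s, during which the arm holds its last target. There are 200 camera calls.

TASK

Get the colony-counting stand ready: with the fingertips, first push the pink culture dish that sticks out of its front along the bay until it is fully home against the back stop. Then, pushing lightly, turn the blue-framed grid leaf up, over its spine, and gently down until it lies flat over the dish. Only push: do not grip or lift anything, and leave the other things on the bench alone.

Things in the scene. Friction and masses are not known exactly. Their poses are not given: they have to be found in the camera images.
- stand: White counting stand, fixed; base plate 150 (its x) x 270 (its y) x 6 mm. Origin: centre of the underside; x away from the robot, y to the left, z up; turned up to 17 degrees either way. Dish bay on the +y half, coloured paper chart on the -y half with two rest posts 28 mm high at x = +-48, y = -122 mm. Two hinge brackets, 36 mm high, at x = +-65, y = 0 mm.
- spine (a point): Middle of the leaf's hinge axis, 30 mm above the bench, at the stand's x = 0, y = 0; the axis runs along the stand's x.
- leaf (a joint): Leaf angle (rad) about the spine: 0 = flat on the -y (chart) side, pi/2 = upright, pi = flat over the bay on the +y side, where it stops by itself clear of the seated dish. Starts ajar at 0.5 to 0.85. The hinge is stiff (0.11 N m friction): the leaf (90 g) stays where it is left, does not fall, and takes 1 to 2 N at its free edge.
- leaf_tab (a point): Outer end, at the middle, of the yellow tab (40 mm wide) on the leaf's free edge, 140 mm from the spine, in the leaf's mid-plane; moves with the leaf. The leaf: rigid blue frame with a clear gridded window, 110 mm along the spine, 128 mm from spine to frame edge (the tab reaches 140), 5 mm thick.
- dish: Pink culture dish, a round disc 90 mm across, 15 mm high, about 60 g, loose; origin: centre of its underside. It lies on the base plate in the mouth of the bay, 35 to 52 mm short of home, and slides along the stand's +x.
- bay_home (a point): Where the centre of the dish's underside is when fully home, on the base plate (stand x = 8, y = 66, z = 6 mm). The bay: two grey fences along its x, 95 mm apart inside, from x = -51 to 61, tops 24 mm above the bench; grey back stop, face at x = 53; open at the front (-x).
- spare_dish: Bystander: beige culture dish, 90 mm across, 15 mm high, on the bench; origin at the centre of its underside.
- tube: Bystander: upright tube with blue cap, 35 mm across, 111 mm high; origin at the centre of its underside.
- timer: Bystander: white bench timer 58x68x20 mm; origin at the centre of its underside.
- pen: Bystander: marker pen with black cap, 13 mm thick, 140 mm long; origin at the centre of its underside.
- tweezers: Bystander: steel forceps 20x126x9 mm; origin at the centre of the underside.
Mind the look-alikes: they are no part of the job. Leave any green, orange or turquoise look-alike of the dish alone.

How it is judged:
By the outcome, as a careful person would: the job done as asked, in the order asked, and still so for the second after the job is handed in, with the robot touching nothing.
It also fails if it takes over 58 s, if anything falls off the work surface, if the arm or the gripper's body presses on something with over 40 N, if the wrist force passes 120 N, or if a joint passes its speed limit or range.

## Working session

There is one attempt and no reset: what is moved stays moved. The work goes in short steps, Python scripts to look and compute and a tool call to move; the robot and the scene stay as the last step left them, time stands still between calls to the robot, and variables do not carry over. Pictures are saved under pics/ and viewed, at most 10 in all, crops included, and the job is handed in when it is done.

Besides the shell and the picture viewer there is one more tool, called after "Emit:" as a command line: name --argument value ..., lists and objects as JSON in quotes. apply_moves: Moves the arm, as the interface text tells. Its arguments: {"type":"object","properties":{"rows":{"type":"array","items":{"type":"number"}},"grip":{"type":"number"},"grip_force":{"type":"number"}},"required":["rows"]}

```bash
mkdir -p pics; ls; cat > h.py <<'E'
import numpy as np, cv2
from scipy.spatial.transform import Rotation as Ro
from station import ctrl
def cloud(name):
    im,d=ctrl.get_image(name); m=ctrl.camera_model(name); K=np.array(m["mtx"])
    v,u=np.mgrid[:420,:560]
    P=np.stack([(u-K[0,2])/K[0,0]*d,(v-K[1,2])/K[1,1]*d,d],-1)
    W=(P-np.array(m["t"]))@np.array(m["R"])
    return im,d,W
def ray(name,u,v,z):
    m=ctrl.camera_model(name);K=np.array(m["mtx"]);R=np.array(m["R"]);t=np.array(m["t"])
    r=R.T@np.linalg.inv(K)@[u,v,1]; c=-R.T@t
    return c+r*(z-c[2])/r[2]
E
python3 - <<'E'
from h import *
print(ctrl.tip_extent,ctrl.get_obs())
for n in("top","side"):
    im,d=ctrl.get_image(n); cv2.imwrite(f"pics/{n}0.png",im); np.save(f"pics/{n}0.npy",d)
    m=ctrl.camera_model(n);print(n,-np.array(m["R"]).T@m["t"],m["R"])
E
```

```text
pics
0.0726 {'t': 0.0, 'q': array([ 1.09296443e+00,  5.33710980e-02,  1.61429801e+00, -3.76788780e-05,
        1.47597098e+00, -1.19033902e-01]), 'dq': array([ 0.00040168, -0.00138387, -0.00162945,  0.00087586,  0.00139232,
       -0.0002106 ]), 'effort': array([-2.57963395e-03, -3.93651259e+01, -3.70184147e+01, -1.95406228e-04,
        6.67635089e-03,  2.03639797e-05]), 'tool_pos': array([0.21927716, 0.58476922, 0.30265163]), 'tool_rot': array([-0.56047343, -3.09061604,  0.00309072]), 'contact_force': array([-0.03565287, -0.36562969,  0.71007169]), 'wrist_torque': array([ 0.01761797,  0.08032344, -0.01026914]), 'grip_force': 0.0, 'opening': 0.08561293223535804}
top [ 0.38668113 -0.0506835   1.71324922] [[-0.00568953 -0.99995855  0.00710855]
 [-0.99282782  0.00479976 -0.11945664]
 [ 0.11941757 -0.00773722 -0.99281397]]
side [ 0.14284819 -0.96586794  0.54192592] [[ 0.91023877 -0.41405785  0.00463393]
 [-0.17970767 -0.40509059 -0.89644117]
 [ 0.37305566  0.81514275 -0.44313854]]
```

View pics/top0.png

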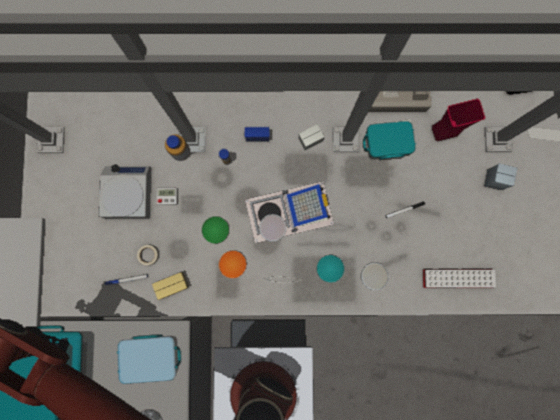

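View pics/side0.png

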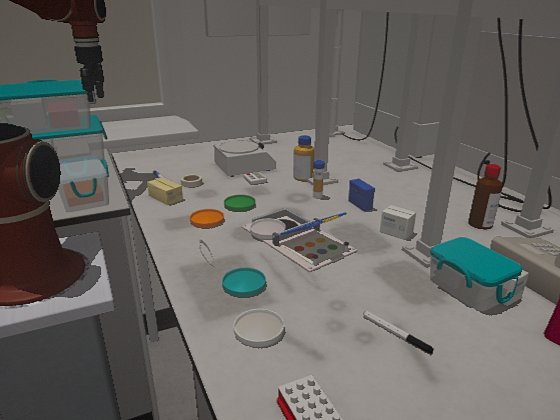

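```bash
python3 - <<'E'
from h import *
im=cv2.imread("pics/top0.png"); c=im[175:250,235:345]; a=cv2.resize(c,None,fx=6,fy=6,interpolation=cv2.INTER_CUBIC)
s=cv2.imread("pics/side0.png")[195:275,235:365]; b=cv2.resize(s,None,fx=5,fy=5,interpolation=cv2.INTER_CUBIC)
cv2.imwrite("pics/topc.png",a);cv2.imwrite("pics/sidec.png",b)
d=np.load("pics/top0.npy")
print(np.round(d[185:245:6,245:335:8],3))
E
```

```text
[[1.739 1.741 1.737 1.733 1.736 1.738 1.732 1.732 1.728 1.641 1.739 1.737]
 [1.729 1.742 1.734 1.739 1.731 1.697 1.722 1.67  1.66  1.639 1.736 1.733]
 [1.73  1.73  1.723 0.    1.707 1.691 1.687 1.673 1.662 1.637 1.629 1.724]
 [1.726 1.705 1.723 1.723 1.73  1.719 1.685 1.672 1.658 1.64  1.626 1.723]
 [1.728 1.701 1.715 1.714 1.706 1.704 1.687 1.671 1.649 1.639 1.632 1.733]
 [1.719 1.708 1.717 1.699 1.702 1.703 1.68  1.67  1.659 1.642 1.626 1.725]
 [1.721 1.713 1.691 1.695 1.704 1.716 1.684 1.665 1.658 1.708 1.709 1.718]
 [1.711 1.713 1.699 1.704 1.702 1.702 1.692 1.704 1.714 1.715 1.716 1.724]
 [1.722 1.717 1.704 1.695 1.685 1.695 1.705 1.716 1.705 1.713 1.712 1.717]
 [1.711 1.711 1.706 1.691 1.69  1.714 1.72  1.711 1.72  1.709 1.714 1.714]]
```

View pics/topc.png

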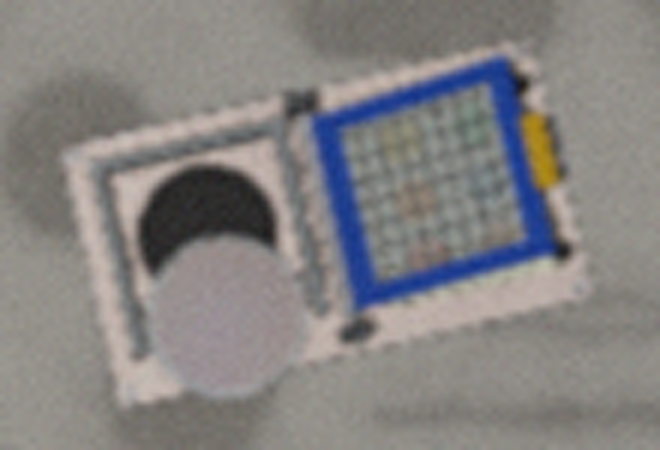

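View pics/sidec.png

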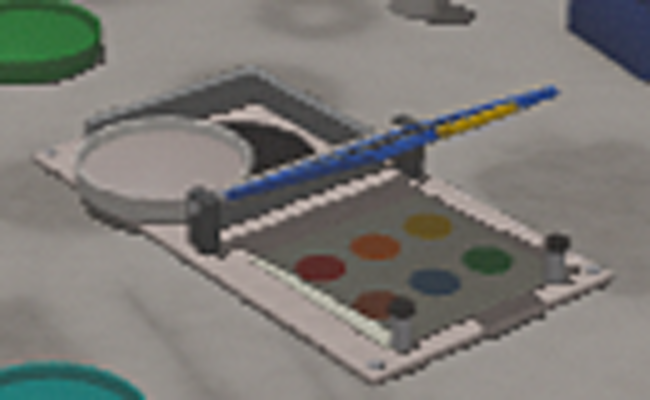

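The pale pink dish in the bay mouth is at top px (273,228). Its look-alikes are the beige (374,276), green (216,230), orange (233,264) and turquoise (330,268) dishes. In the crops, the chosen one sits in the grey-fenced bay with the black home disc behind it. The leaf is ajar over the chart, with its yellow tab at top px (325,200).

```bash
python3 - <<'E'
from h import *
T=lambda u,v,z: ray("top",u/6+235-.4,v/6+175-.4,z)
S=lambda u,v,z: ray("side",u/5+235-.4,v/5+195-.4,z)
C=np.array([T(65,155,.006),T(515,45,.006),T(590,300,.006),T(125,403,.006)])
print(C.round(4)); print("sides",[np.linalg.norm(C[i]-C[(i+1)%4]).round(4) for i in range(4)])
c0=C.mean(0); ey=(C[0]+C[3]-C[1]-C[2])[:2]; ex=(C[0]+C[1]-C[2]-C[3])[:2]
th=np.arctan2(ey[1],ey[0])-np.pi/2; print("centre",c0,"yaw deg",np.degrees(th),np.degrees(np.arctan2(ex[1],ex[0])))
B=[T(300,102,.036),T(357,330,.036)];print("brackets",B,np.mean(B,0), np.degrees(np.arctan2(*(B[0]-B[1])[1::-1])))
# side view corners (left, right-far, right-near)
print("side corners",S(610,275,.006),S(375,378,.006),S(35,155,.006))
R=np.array([[np.cos(th),-np.sin(th)],[np.sin(th),np.cos(th)]])
D=T(228,317,.021); print("dish",D,"stand frame",R.T@(D-c0)[:2])
W=T(208,228,.006);print("home disc?",R.T@(W-c0)[:2])
# tab: intersect top ray with plane stand x=0? solve angle
for a in np.arange(.4,1,.1):
    t=T(553,150,.03+.14*np.sin(a)); print(round(a,1),R.T@(t-c0)[:2],"expect y",-.14*np.cos(a))
m=ctrl.camera_model("side");
for a in (.5,.6,.7,.8):
    X=np.array([*(c0[:2]+R@[0,-.14*np.cos(a)]),.03+.14*np.sin(a)]); x=np.array(m["mtx"])@(np.array(m["R"])@X+m["t"]); print(a,x[:2]/x[2])
# structure depth above stand
d=np.load("pics/top0.npy")
for n in [(28,280),(68,280),(68,430),(100,150),(40,125),(45,395)]:
    v,u=n; z=1.713-d[v,u]; print(n,d[v,u],ray("top",u,v,z))
E
```

```text
[[ 0.6306  0.0582  0.006 ]
 [ 0.6917 -0.1937  0.006 ]
 [ 0.548  -0.2333  0.006 ]
 [ 0.4921  0.0247  0.006 ]]
sides [np.float64(0.2592), np.float64(0.149), np.float64(0.2639), np.float64(0.1424)]
centre [ 0.59058444 -0.08601917  0.006     ] yaw deg 12.91376211644432 14.515244433015775
brackets [array([ 0.65508364, -0.07261007,  0.036     ]), array([ 0.5293621 , -0.10284675,  0.036     ])] [ 0.59222287 -0.08772841  0.036     ] 13.523098919813682
side corners [ 0.69304619 -0.20365153  0.006     ] [ 0.55050876 -0.23720571  0.006     ] [0.48919458 0.02180961 0.006     ]
dish [ 0.53816029 -0.03250538  0.021     ] stand frame [-0.03913872  0.06387627]
home disc? [0.01311201 0.0632907 ]
0.4 [ 0.00255596 -0.1242373 ] expect y -0.1289485391604039
0.5 [ 0.00105964 -0.12265709] expect y -0.1228615586646522
0.6 [-0.00035704 -0.12116098] expect y -0.11554698608735497
0.7 [-0.00167993 -0.11976392] expect y -0.1070779062198284
0.8 [-0.00289582 -0.11847987] expect y -0.09753893930860318
0.9 [-0.00399255 -0.11732165] expect y -0.08702539555789304
0.5 [331.55792301 221.08620633]
0.6 [329.56348503 215.02799824]
0.7 [327.19049218 209.11605952]
0.8 [324.47214214 203.42954963]
(28, 280) 0.81281286 [ 0.79175239 -0.05540154  0.90018719]
(68, 280) 1.0963876 [ 0.83965924 -0.05655969  0.61661243]
(68, 430) 1.0965568 [ 0.83881091 -0.39005735  0.61644328]
(100, 150) 1.7656269 [ 0.9993755   0.40039465 -0.05262685]
(40, 125) 0.9687355 [0.84522571 0.24900458 0.74426454]
(45, 395) 0.9942522 [ 0.84539743 -0.28927837  0.71874785]
```

```bash
cat >> h.py <<'E'
C=np.array([.592,-.0875]); TH=np.radians(13.3)
cs,sn=np.cos(TH),np.sin(TH); RS=np.array([[cs,-sn,0],[sn,cs,0],[0,0,1]])
def s2w(p): return RS@p+[*C,0]
def w2s(p): return RS.T@(np.array(p)-[*C,0])
DOWN=RS@np.array([[0,1,0],[1,0,0],[0,0,-1.]]).T  # cols: tool x=+y, y=+x, z=down
def orient(tilt): return DOWN@Ro.from_euler("y",tilt,degrees=True).as_matrix()
def rows(wps,obs=None,start=None):
    """wps: (tip in stand frame, tilt deg); start: commanded (tip,tilt) or None=measured"""
    if start is None:
        o=obs or ctrl.get_obs(); p0=np.array(o["tool_pos"]); R0=Ro.from_rotvec(o["tool_rot"]).as_matrix()
    else: R0=orient(start[1]); p0=s2w(start[0])-R0[:,2]*ctrl.tip_extent
    for tip,tilt in wps:
        R=orient(tilt); p=s2w(tip)-R[:,2]*ctrl.tip_extent
        sh=R0.T@(p-p0)/.6; rv=Ro.from_matrix(R0.T@R).as_rotvec()/(np.pi/2)
        print(tip,tilt,"->",", ".join(f"{x:.4f}" for x in [*sh,*rv]))
def where():
    o=ctrl.get_obs();R=Ro.from_rotvec(o["tool_rot"]).as_matrix()
    tip=np.array(o["tool_pos"])+R[:,2]*ctrl.tip_extent
    RR=DOWN.T@R
    print("t",round(o["t"],2),"tip(stand)",w2s(tip).round(4),"rot err(deg, xyz from DOWN)",np.degrees(Ro.from_matrix(RR).as_rotvec()).round(2),"F",(RS.T@o["contact_force"]).round(2),"q",o["q"].round(2))
E
python3 - <<'E'
from h import *
where(); rows([((-.13,.066,.12),0),((-.13,.066,.013),0)])
E
```

```text
t 0.1 tip(stand) [-0.2081  0.7399  0.2302] rot err(deg, xyz from DOWN) [ 1.100e-01 -4.000e-02 -5.614e+01] F [-0.16  0.43 -0.56] q [ 1.09  0.05  1.61 -0.    1.48 -0.12]
(-0.13, 0.066, 0.12) 0 -> -0.7340, -0.8600, 0.1851, -0.0012, 0.0005, 0.6238
(-0.13, 0.066, 0.013) 0 -> -0.7340, -0.8597, 0.3634, -0.0012, 0.0005, 0.6238
```

Emit:
apply_moves --rows '[-0.734,-0.86,0.05,0,0,0.624,-0.734,-0.86,0.05,0,0,0.624,-0.734,-0.86,0.05,0,0,0.624,-0.734,-0.86,0.05,0,0,0.624,-0.734,-0.86,0.05,0,0,0.624,-0.734,-0.86,0.05,0,0,0.624,-0.734,-0.86,0.05,0,0,0.624,-0.734,-0.86,0.05,0,0,0.624,-0.734,-0.86,0.05,0,0,0.624,-0.734,-0.86,0.05,0,0,0.624,-0.734,-0.86,0.05,0,0,0.624,-0.734,-0.86,0.05,0,0,0.624,-0.734,-0.86,0.05,0,0,0.624,-0.734,-0.86,0.05,0,0,0.624,-0.734,-0.86,0.05,0,0,0.624,-0.734,-0.86,0.185,0,0,0.624,-0.734,-0.86,0.185,0,0,0.624,-0.734,-0.86,0.185,0,0,0.624,-0.734,-0.86,0.185,0,0,0.624]' --grip 0

```text
t: 2.0
tool_pos: [0.4504, -0.0519, 0.193]
tool_rot: [-1.948, -2.463, 0.0]
contact_force: [-0.5, 1.1, 0.7]
opening: -0.0001
grip_force: 0.0
```

```bash
python3 - <<'E'
from h import *
where(); rows([((-.13,.066,.013),0)])
o=ctrl.get_obs(); im,d=ctrl.get_image("wrist"); cv2.imwrite("pics/w1.png",im); m=ctrl.camera_model("wrist"); print(m)
np.savez("pics/w1.npz",d=d,p=o["tool_pos"],r=o["tool_rot"])
E
```

```text
t 2.0 tip(stand) [-0.1297  0.0673  0.1204] rot err(deg, xyz from DOWN) [ 0.05  0.04 -0.03] F [-0.24  1.2   0.7 ] q [-0.28 -0.28  2.11  0.    1.31 -0.51]
(-0.13, 0.066, 0.013) 0 -> -0.0021, -0.0004, 0.1790, -0.0006, -0.0004, 0.0003
{'mtx': array([[323.97334823,   0.        , 278.72990556],
       [  0.        , 323.97334823, 211.9216575 ],
       [  0.        ,   0.        ,   1.        ]]), 'tool_from_camera': array([[ 7.62653228e-04, -9.56858869e-01, -2.90552099e-01,
         7.44840514e-02],
       [ 9.99999675e-01,  6.53563037e-04,  4.72498365e-04,
         5.96842646e-04],
       [-2.62220139e-04, -2.90552365e-01,  9.56859057e-01,
        -6.94108871e-02],
       [ 0.00000000e+00,  0.00000000e+00,  0.00000000e+00,
         1.00000000e+00]])}
```

View pics/w1.png

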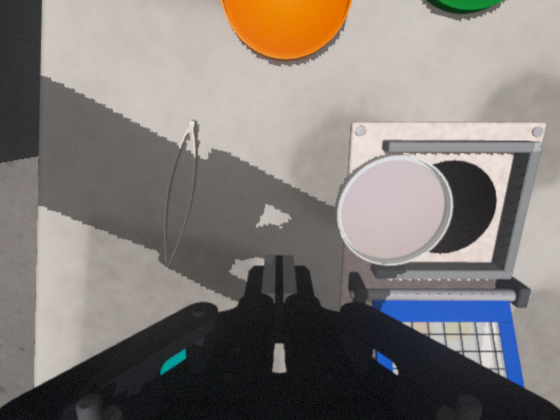

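The wrist view shows the pink dish at (395,209), the stand's left edge corners at (352,123) and (545,123), and the hinge at about (440,296). I'll use it to refine the stand pose.

```bash
cat >> h.py <<'E'
def wray(u,v,z,o):
    m=ctrl.camera_model("wrist");K=np.array(m["mtx"]);A=np.array(m["tool_from_camera"])
    R=Ro.from_rotvec(o["tool_rot"]).as_matrix()
    r=R@A[:3,:3]@np.linalg.inv(K)@[u,v,1]; c=np.array(o["tool_pos"])+R@A[:3,3]
    return c+r*(z-c[2])/r[2]
E
python3 - <<'E'
from h import *
f=np.load("pics/w1.npz"); o=dict(tool_pos=f["p"],tool_rot=f["r"])
for n,u,v,z,e in [("cornerN",352,123,.006,(-.075,.135)),("cornerF",545,123,.006,(.075,.135)),("dish top",396,208,.021,(0,.066)),("home disc right edge",497,206,.006,(.053,.066)),("stop face inner",507,205,.024,(.053,0)),("fence left inner front",385,152,.024,(-.051,.1135)),("fence right inner front",374,266,.024,(-.051,.0185)),("bracket near",354,277,.036,(-.065,0)),("bracket far",520,279,.036,(.065,0))]:
    w=wray(u,v,z,o); print(n,w2s(w)[:2].round(4),e)
E
```

```text
cornerN [-0.0732  0.135 ] (-0.075, 0.135)
cornerF [0.0741 0.1352] (0.075, 0.135)
dish top [-0.0381  0.0718] (0, 0.066)
home disc right edge [0.0504 0.0693] (0.053, 0.066)
stop face inner [0.0453 0.0752] (0.053, 0)
fence left inner front [-0.0518  0.1151] (-0.051, 0.1135)
fence right inner front [-0.0519  0.0238] (-0.051, 0.0185)
bracket near [-0.0705  0.0203] (-0.065, 0)
bracket far [0.0589 0.0187] (0.065, 0)
```

Emit:
apply_moves --rows '[0,0,0.08,0,0,0,0,0,0.14,0,0,0,0,0,0.179,0,0,0,0,0,0.179,0,0,0,0,0.02,0.179,0,0,0,0,0.035,0.179,0,0,0,0,0.045,0.179,0,0,0,0,0.055,0.179,0,0,0,0,0.065,0.179,0,0,0,0,0.075,0.179,0,0,0,0,0.085,0.179,0,0,0,0,0.095,0.179,0,0,0,0,0.105,0.179,0,0,0,0,0.105,0.179,0,0,0]'

```text
t: 3.45
tool_pos: [0.5133, -0.0384, 0.0871]
tool_rot: [1.948, 2.463, -0.0]
contact_force: [-2.2, 0.2, 6.6]
opening: 0.0001
grip_force: 3.4
```

```bash
python3 - <<'E'
from h import *
where(); o=ctrl.get_obs(); im,d=ctrl.get_image("wrist"); cv2.imwrite("pics/w2.png",im)
np.savez("pics/w2.npz",d=d,p=o["tool_pos"],r=o["tool_rot"])
E
```

```text
t 3.45 tip(stand) [-0.0652  0.0658  0.0145] rot err(deg, xyz from DOWN) [-0.05 -0.07 -0.01] F [-2.12  0.76  6.56] q [-0.22  0.04  2.02 -0.    1.08 -0.45]
```

View pics/w2.png

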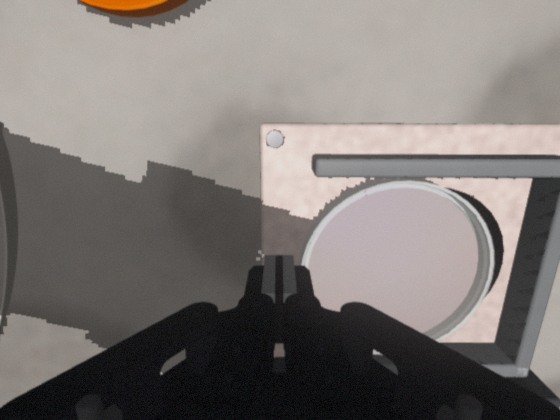

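```bash
python3 - <<'E'
from h import *
print(ctrl.tip_extent)
f=np.load("pics/w2.npz"); o=dict(tool_pos=f["p"],tool_rot=f["r"])
for n,u,v,z in [("corner",262,125,.006),("dish far",494,255,.021),("dish top edge",408,179,.021),("stop",535,300,.024)]: print(n,w2s(wray(u,v,z,o)).round(4))
for v in (262,270,280): print(f["d"][v,270:290:4])
E
```

```text
0.0726
corner [-0.0721  0.1353  0.006 ]
dish far [0.0336 0.0786 0.021 ]
dish top edge [-0.0097  0.1138  0.021 ]
stop [0.0551 0.0571 0.024 ]
[0.14220317 0.14328958 0.14276743 0.14354296 0.14201319]
[0.13576996 0.13565364 0.13546309 0.13452466 0.13656668]
[0.12709798 0.12794386 0.12713118 0.1278534  0.12744412]
```

Emit:
apply_moves --rows '[0,0,-0.005,0,0,0,0,0,-0.005,0,0,0]'

```text
t: 3.7
tool_pos: [0.5125, -0.0381, 0.0891]
tool_rot: [1.949, 2.463, 0.001]
contact_force: [-0.9, 0.2, 0.1]
opening: 0.0001
grip_force: 0.0
```

```bash
python3 -c "
from h import *
where()"
```

```text
t 3.7 tip(stand) [-0.0659  0.0663  0.0165] rot err(deg, xyz from DOWN) [-0.06 -0.02  0.02] F [-0.82  0.41  0.07] q [-0.22  0.03  2.02  0.    1.09 -0.45]
```

Emit:
apply_moves --rows '[0,0.006,0,0,0,0,0,0.012,0,0,0,0,0,0.018,0,0,0,0,0,0.024,0,0,0,0,0,0.028,0,0,0,0,0,0.028,0,0,0,0]'

```text
t: 4.3
tool_pos: [0.5287, -0.0342, 0.0885]
tool_rot: [1.949, 2.463, 0.0]
contact_force: [-0.2, -0.7, -0.7]
opening: -0.0
grip_force: 0.0
```

Emit:
apply_moves --rows '[0,0.002,0,0,0,0,0,0.004,0,0,0,0,0,0.004,0,0,0,0]'

```text
t: 4.6
tool_pos: [0.5307, -0.0337, 0.0885]
tool_rot: [1.95, 2.463, 0.0]
contact_force: [0.4, 0.3, -0.2]
opening: -0.0003
grip_force: 0.0
```

```bash
python3 -c "
from h import *
where()"
```

```text
t 4.6 tip(stand) [-0.0473  0.0664  0.0159] rot err(deg, xyz from DOWN) [-0.01 -0.    0.02] F [ 0.46  0.24 -0.15] q [-0.2   0.07  1.98  0.    1.09 -0.44]
```

Not yet pressing; continue in small steps until the force rises.

Emit:
apply_moves --rows '[0,0.002,0,0,0,0,0,0.004,0,0,0,0,0,0.004,0,0,0,0]'

```text
t: 4.9
tool_pos: [0.5331, -0.0331, 0.0886]
tool_rot: [1.949, 2.463, 0.0]
contact_force: [-0.2, 0.1, -0.6]
opening: -0.0
grip_force: 0.0
```

```bash
python3 - <<'E'
from h import *
where()
o=ctrl.get_obs(); im,d=ctrl.get_image("wrist"); cv2.imwrite("pics/w3.png",im)
E
```

```text
t 4.9 tip(stand) [-0.0447  0.0664  0.016 ] rot err(deg, xyz from DOWN) [-0.02 -0.    0.02] F [-0.19  0.18 -0.56] q [-0.2   0.08  1.98  0.    1.09 -0.43]
```

View pics/w3.png

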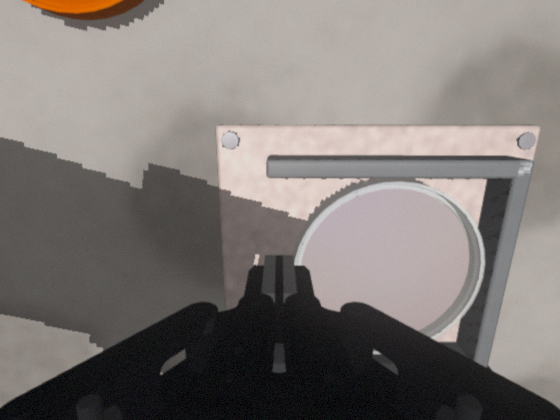

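The dish's far edge (484,258) has almost reached the foot of the stop. I'll keep nudging.

Emit:
apply_moves --rows '[0,0.002,0,0,0,0,0,0.004,0,0,0,0,0,0.004,0,0,0,0]'

```text
t: 5.25
tool_pos: [0.5352, -0.0326, 0.0885]
tool_rot: [-1.949, -2.463, 0.001]
contact_force: [-1.8, -0.2, 0.6]
opening: -0.0
grip_force: 0.9
```

Emit:
apply_moves --rows '[0,0.002,0,0,0,0,0,0.003,0,0,0,0,0,0.003,0,0,0,0]'

```text
t: 5.55
tool_pos: [0.5357, -0.0325, 0.0883]
tool_rot: [-1.947, -2.461, 0.006]
contact_force: [-7.8, -2.5, 6.1]
opening: 0.0001
grip_force: 4.0
```

```bash
python3 -c "
from h import *
where()"
```

```text
t 5.55 tip(stand) [-0.0425  0.0665  0.0157] rot err(deg, xyz from DOWN) [ 0.29  0.02 -0.01] F [-8.2  -0.6   6.09] q [-0.2   0.09  1.97 -0.    1.09 -0.43]
```

```bash
sed -i 's/ctrl.tip_extent/TE/g' h.py; echo 'TE=.081' >> h.py; python3 - <<'E'
from h import *
where(); rows([((-.085,.066,.012),0),((-.085,.066,.15),0),((-.05,-.05,.22),20),((0,-.21,.22),45)])
E
```

```text
t 5.55 tip(stand) [-0.0425  0.0665  0.0073] rot err(deg, xyz from DOWN) [ 0.29  0.02 -0.01] F [-8.2  -0.6   6.09] q [-0.2   0.09  1.97 -0.    1.09 -0.43]
(-0.085, 0.066, 0.012) 0 -> -0.0007, -0.0715, -0.0074, -0.0032, -0.0002, 0.0001
(-0.085, 0.066, 0.15) 0 -> -0.0007, -0.0726, -0.2374, -0.0032, -0.0002, 0.0001
(-0.05, -0.05, 0.22) 20 -> -0.2401, -0.0149, -0.3463, -0.0032, 0.2220, -0.0005
(0, -0.21, 0.22) 45 -> -0.5561, 0.0686, -0.3155, -0.0031, 0.4998, -0.0012
```

Emit:
apply_moves --rows '[0,-0.03,0,0,0,0,0,-0.07,0,0,0,0,0,-0.07,-0.08,0,0,0,0,-0.07,-0.16,0,0,0,0,-0.07,-0.237,0,0,0,-0.06,-0.06,-0.28,0,0.06,0,-0.12,-0.04,-0.32,0,0.12,0,-0.18,-0.02,-0.346,0,0.18,0,-0.24,0,-0.346,0,0.222,0,-0.32,0.02,-0.34,0,0.3,0,-0.4,0.04,-0.33,0,0.36,0,-0.48,0.06,-0.32,0,0.43,0,-0.556,0.069,-0.316,0,0.5,0,-0.556,0.069,-0.316,0,0.5,0,-0.556,0.069,-0.316,0,0.5,0]'

```text
t: 7.05
tool_pos: [0.6539, -0.3487, 0.2738]
tool_rot: [-1.522, -1.917, -0.631]
contact_force: [-0.6, 0.3, 0.6]
opening: -0.0002
grip_force: 0.0
```

```bash
python3 - <<'E'
from h import *
where(); rows([((0,-.205,.157),45),((0,-.108,.060),45)])
o=ctrl.get_obs()
im,d=ctrl.get_image("side"); ims=im[90:300,180:420]
im,d=ctrl.get_image("top"); imt=im[150:255,225:345]
cv2.imwrite("pics/c4.png",np.hstack([cv2.resize(ims,(480,420)),cv2.resize(imt,None,fx=2.6,fy=4)[:420,:312]]))
E
```

```text
t 7.05 tip(stand) [ 2.000e-04 -2.109e-01  2.168e-01] rot err(deg, xyz from DOWN) [ 0.09 45.21  0.19] F [-0.47  0.41  0.59] q [-0.71  0.62  1.07  0.5   2.08 -0.83]
(0, -0.205, 0.157) 45 -> -0.0633, -0.0001, 0.0772, -0.0002, -0.0024, -0.0023
(0, -0.108, 0.06) 45 -> -0.0641, -0.0000, 0.3058, -0.0002, -0.0024, -0.0023
```

View pics/c4.png

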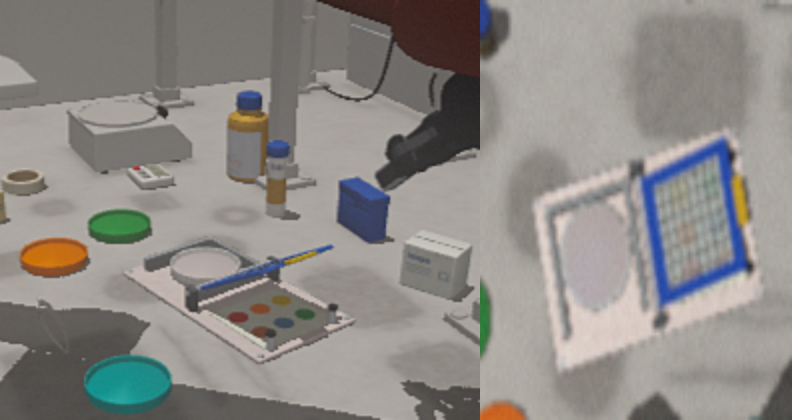

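The dish is home, covering the black disc, and the leaf is untouched. The gripper is tilted on the tab side, so I'll slide the tips under the tab.

Emit:
apply_moves --rows '[-0.064,0,0.03,0,0,0,-0.064,0,0.077,0,0,0,-0.064,0,0.12,0,0,0,-0.064,0,0.16,0,0,0,-0.064,0,0.2,0,0,0,-0.064,0,0.24,0,0,0,-0.064,0,0.28,0,0,0,-0.064,0,0.305,0,0,0,-0.064,0,0.305,0,0,0]'

```text
t: 8.05
tool_pos: [0.6299, -0.2452, 0.1223]
tool_rot: [-1.519, -1.925, -0.629]
contact_force: [-0.0, 0.1, -0.3]
opening: 0.0001
grip_force: 0.0
```

```bash
python3 - <<'E'
from h import *
where()
im,d=ctrl.get_image("side"); cv2.imwrite("pics/s5.png",cv2.resize(im[130:270,230:410],None,fx=4,fy=4,interpolation=cv2.INTER_CUBIC))
E
```

```text
t 8.05 tip(stand) [ 0.0005 -0.1049  0.065 ] rot err(deg, xyz from DOWN) [ 0.07 45.   -0.12] F [-0.01  0.09 -0.29] q [-0.62  0.59  1.37  0.49  1.8  -0.9 ]
```

View pics/s5.png

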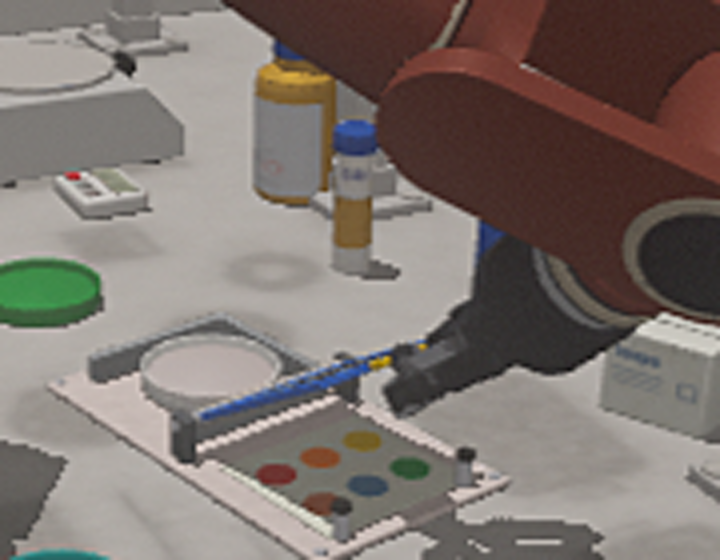

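```bash
cat >> h.py <<'E'
def leaf(adeg):
    a=np.radians(adeg); tau=45 if adeg<120 else 45-30*min(1,(adeg-120)/60)
    t=np.radians(tau); u=np.array([-np.cos(a),np.sin(a)]); e=np.array([np.sin(a),np.cos(a)])
    x=np.array([np.cos(t),np.sin(t)]); r=np.interp(adeg,[30,90,180],[.112,.118,.128])
    h=.011*abs(x@e) if adeg>=45 else .011/np.cos(t-a)+(.14-r)*np.tan(t-a)
    p=r*u-(.0025+h)*e
    return ((0,p[0].round(4),(p[1]+.03).round(4)),tau)
E
python3 - <<'E'
from h import *
where(); rows([leaf(a) for a in range(26,100,4)])
E
```

```text
t 8.1 tip(stand) [ 0.0009 -0.1065  0.0657] rot err(deg, xyz from DOWN) [-2.000e-02  4.493e+01 -1.000e-01] F [-1.5  -0.53  0.41] q [-0.63  0.6   1.37  0.49  1.8  -0.9 ]
(0, np.float64(-0.1111), np.float64(0.0577)) 45 -> -0.0151, -0.0015, 0.0040, -0.0002, 0.0008, 0.0011
(0, np.float64(-0.1077), np.float64(0.0675)) 45 -> 0.0005, -0.0015, -0.0036, -0.0002, 0.0008, 0.0011
(0, np.float64(-0.1038), np.float64(0.077)) 45 -> 0.0162, -0.0015, -0.0102, -0.0002, 0.0008, 0.0011
(0, np.float64(-0.0993), np.float64(0.0861)) 45 -> 0.0323, -0.0015, -0.0156, -0.0002, 0.0008, 0.0011
(0, np.float64(-0.0941), np.float64(0.0947)) 45 -> 0.0485, -0.0014, -0.0197, -0.0002, 0.0008, 0.0011
(0, np.float64(-0.0886), np.float64(0.1023)) 45 -> 0.0640, -0.0014, -0.0222, -0.0002, 0.0008, 0.0011
(0, np.float64(-0.0836), np.float64(0.1087)) 45 -> 0.0774, -0.0014, -0.0238, -0.0002, 0.0008, 0.0011
(0, np.float64(-0.0781), np.float64(0.1147)) 45 -> 0.0909, -0.0014, -0.0244, -0.0002, 0.0008, 0.0011
(0, np.float64(-0.072), np.float64(0.1204)) 45 -> 0.1049, -0.0013, -0.0240, -0.0002, 0.0008, 0.0011
(0, np.float64(-0.0656), 
[... 276 characters left out ...]
1
(0, np.float64(-0.0437), np.float64(0.1385)) 45 -> 0.1596, -0.0012, -0.0120, -0.0002, 0.0008, 0.0011
(0, np.float64(-0.0358), np.float64(0.1418)) 45 -> 0.1728, -0.0012, -0.0066, -0.0002, 0.0008, 0.0011
(0, np.float64(-0.0275), np.float64(0.1445)) 45 -> 0.1857, -0.0012, -0.0000, -0.0002, 0.0008, 0.0011
(0, np.float64(-0.019), np.float64(0.1466)) 45 -> 0.1982, -0.0012, 0.0075, -0.0002, 0.0008, 0.0011
(0, np.float64(-0.0103), np.float64(0.148)) 45 -> 0.2101, -0.0012, 0.0161, -0.0002, 0.0008, 0.0011
(0, np.float64(-0.0014), np.float64(0.1488)) 45 -> 0.2216, -0.0011, 0.0256, -0.0002, 0.0008, 0.0011
(0, np.float64(0.0075), np.float64(0.149)) 45 -> 0.2323, -0.0011, 0.0358, -0.0002, 0.0008, 0.0011
```

Emit:
apply_moves --rows '[0,0,-0.0036,0,0,0,0.008,0,-0.007,0,0,0,0.016,0,-0.01,0,0,0,0.024,0,-0.013,0,0,0,0.032,0,-0.0156,0,0,0,0.04,0,-0.0175,0,0,0,0.0485,0,-0.0197,0,0,0]'

```text
t: 8.8
tool_pos: [0.6276, -0.2357, 0.1507]
tool_rot: [-1.522, -1.923, -0.63]
contact_force: [0.7, -0.3, -1.1]
opening: 0.0001
grip_force: 0.5
```

```bash
python3 - <<'E'
from h import *
where(); rows([leaf(a) for a in range(46,124,4)])
E
```

```text
t 8.8 tip(stand) [ 0.0005 -0.0952  0.0934] rot err(deg, xyz from DOWN) [1.0e-02 4.5e+01 2.0e-02] F [ 0.57 -0.45 -1.12] q [-0.62  0.55  1.39  0.5   1.82 -0.88]
(0, np.float64(-0.0886), np.float64(0.1023)) 45 -> 0.0182, -0.0008, -0.0027, 0.0000, -0.0000, -0.0003
(0, np.float64(-0.0836), np.float64(0.1087)) 45 -> 0.0317, -0.0008, -0.0044, 0.0000, -0.0000, -0.0003
(0, np.float64(-0.0781), np.float64(0.1147)) 45 -> 0.0452, -0.0008, -0.0050, 0.0000, -0.0000, -0.0003
(0, np.float64(-0.072), np.float64(0.1204)) 45 -> 0.0591, -0.0008, -0.0045, 0.0000, -0.0000, -0.0003
(0, np.float64(-0.0656), np.float64(0.1256)) 45 -> 0.0728, -0.0009, -0.0031, 0.0000, -0.0000, -0.0003
(0, np.float64(-0.0587), np.float64(0.1304)) 45 -> 0.0866, -0.0009, -0.0006, 0.0000, -0.0000, -0.0003
(0, np.float64(-0.0514), np.float64(0.1347)) 45 -> 0.1003, -0.0009, 0.0029, 0.0000, -0.0000, -0.0003
(0, np.float64(-0.0437), np.float64(0.1385)) 45 -> 0.1138, -0.0009, 0.0075, 0.0000, -0.0000, -0.0003
(0, np.float64(-0.0358), np.float64(0.1418)) 45 -> 0.1270, -0.0009, 0.0129, 0.0000, -0.0000, -0.0003
(0, np.float64(-0.0275), np
[... 373 characters left out ...]
3
(0, np.float64(0.0075), np.float64(0.149)) 45 -> 0.1865, -0.0009, 0.0555, 0.0000, -0.0000, -0.0003
(0, np.float64(0.0165), np.float64(0.1485)) 45 -> 0.1965, -0.0009, 0.0667, 0.0000, -0.0000, -0.0003
(0, np.float64(0.0255), np.float64(0.1473)) 45 -> 0.2057, -0.0009, 0.0787, 0.0000, -0.0000, -0.0003
(0, np.float64(0.0344), np.float64(0.1454)) 45 -> 0.2140, -0.0009, 0.0914, 0.0000, -0.0000, -0.0003
(0, np.float64(0.0432), np.float64(0.1429)) 45 -> 0.2214, -0.0009, 0.1048, 0.0000, -0.0000, -0.0003
(0, np.float64(0.0518), np.float64(0.1396)) 45 -> 0.2276, -0.0009, 0.1188, 0.0000, -0.0000, -0.0003
(0, np.float64(0.06), np.float64(0.1358)) 44.0 -> 0.2352, -0.0009, 0.1329, 0.0000, -0.0112, -0.0003
```

Light contact of about 1 N, so the leaf is moving. Next, up to about 94°.

Emit:
apply_moves --rows '[0.009,0,-0.0015,0,0,0,0.018,0,-0.0027,0,0,0,0.025,0,-0.0035,0,0,0,0.032,0,-0.0044,0,0,0,0.045,0,-0.005,0,0,0,0.059,0,-0.0045,0,0,0,0.073,0,-0.003,0,0,0,0.0866,0,-0.0006,0,0,0,0.1,0,0.003,0,0,0,0.114,0,0.0075,0,0,0,0.127,0,0.013,0,0,0,0.14,0,0.0195,0,0,0,0.1525,0,0.027,0,0,0,0.1645,0,0.0357,0,0,0,0.176,0,0.0452,0,0,0,0.1865,0,0.0555,0,0,0,0.1865,0,0.0555,0,0,0]'

```text
t: 10.5
tool_pos: [0.6037, -0.1347, 0.2061]
tool_rot: [-1.52, -1.923, -0.63]
contact_force: [-0.7, -0.6, -0.1]
opening: 0.0
grip_force: 0.0
```

```bash
python3 - <<'E'
from h import *
where(); rows([leaf(a) for a in range(98,172,4)])
im,d=ctrl.get_image("side"); cv2.imwrite("pics/s6.png",cv2.resize(im[130:270,230:410],None,fx=4,fy=4,interpolation=cv2.INTER_CUBIC))
E
```

```text
t 10.5 tip(stand) [0.0005 0.0087 0.1489] rot err(deg, xyz from DOWN) [ 3.000e-02  4.506e+01 -5.000e-02] F [-0.82 -0.44 -0.1 ] q [-0.52  0.35  1.55  0.56  1.8  -0.78]
(0, np.float64(0.0075), np.float64(0.149)) 45 -> -0.0011, -0.0009, -0.0016, -0.0005, -0.0006, 0.0003
(0, np.float64(0.0165), np.float64(0.1485)) 45 -> 0.0089, -0.0009, 0.0096, -0.0005, -0.0006, 0.0003
(0, np.float64(0.0255), np.float64(0.1473)) 45 -> 0.0181, -0.0009, 0.0217, -0.0005, -0.0006, 0.0003
(0, np.float64(0.0344), np.float64(0.1454)) 45 -> 0.0263, -0.0009, 0.0344, -0.0005, -0.0006, 0.0003
(0, np.float64(0.0432), np.float64(0.1429)) 45 -> 0.0337, -0.0009, 0.0477, -0.0005, -0.0006, 0.0003
(0, np.float64(0.0518), np.float64(0.1396)) 45 -> 0.0400, -0.0009, 0.0618, -0.0005, -0.0006, 0.0003
(0, np.float64(0.06), np.float64(0.1358)) 44.0 -> 0.0475, -0.0008, 0.0759, -0.0005, -0.0117, 0.0003
(0, np.float64(0.0678), np.float64(0.1315)) 42.0 -> 0.0563, -0.0008, 0.0904, -0.0005, -0.0340, 0.0003
(0, np.float64(0.0753), np.float64(0.1266)) 40.0 -> 0.0641, -0.0008, 0.1053, -0.0005, -0.0562, 0.0003
(0, np.float64(0.0825), np.fl
[... 290 characters left out ...]
4(0.1014), np.float64(0.1019)) 32.0 -> 0.0843, -0.0008, 0.1682, -0.0005, -0.1451, 0.0004
(0, np.float64(0.1067), np.float64(0.0945)) 30.0 -> 0.0863, -0.0007, 0.1843, -0.0005, -0.1673, 0.0004
(0, np.float64(0.1112), np.float64(0.0874)) 28.0 -> 0.0878, -0.0007, 0.1992, -0.0005, -0.1895, 0.0004
(0, np.float64(0.1152), np.float64(0.0801)) 26.0 -> 0.0884, -0.0007, 0.2140, -0.0005, -0.2117, 0.0004
(0, np.float64(0.1187), np.float64(0.0724)) 24.0 -> 0.0878, -0.0007, 0.2288, -0.0005, -0.2340, 0.0004
(0, np.float64(0.1217), np.float64(0.0645)) 22.0 -> 0.0864, -0.0007, 0.2434, -0.0005, -0.2562, 0.0004
(0, np.float64(0.1242), np.float64(0.0564)) 20.0 -> 0.0841, -0.0007, 0.2578, -0.0005, -0.2784, 0.0004
```

View pics/s6.png

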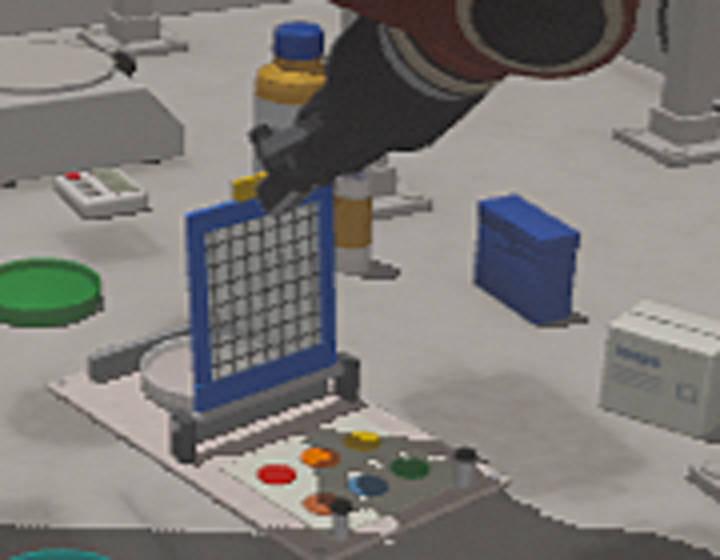

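The leaf is upright, with the tips at the frame just below the tab (270,190). Now over and down to about 142°.

Emit:
apply_moves --rows '[0.005,0,0.005,0,0,0,0.009,0,0.01,0,0,0,0.018,0,0.0217,0,0,0,0.0263,0,0.0344,0,0,0,0.0337,0,0.0477,0,0,0,0.04,0,0.0618,0,0,0,0.0475,0,0.076,0,-0.012,0,0.056,0,0.09,0,-0.034,0,0.064,0,0.105,0,-0.056,0,0.071,0,0.121,0,-0.078,0,0.076,0,0.136,0,-0.1,0,0.081,0,0.152,0,-0.123,0,0.081,0,0.152,0,-0.123,0]'

```text
t: 11.85
tool_pos: [0.5806, -0.0379, 0.1757]
tool_rot: [-1.631, -2.066, -0.497]
contact_force: [0.1, -0.1, 0.1]
opening: -0.0003
grip_force: 0.0
```

```bash
python3 - <<'E'
from h import *
where(); rows([leaf(a) for a in [*range(142,178,4),178,180,182]])
E
```

```text
t 11.85 tip(stand) [1.000e-04 9.610e-02 1.085e-01] rot err(deg, xyz from DOWN) [ 0.06 33.95 -0.1 ] F [ 0.06 -0.15  0.07] q [-0.36  0.2   1.73  0.48  1.57 -0.69]
(0, np.float64(0.0955), np.float64(0.1088)) 34.0 -> -0.0007, -0.0005, -0.0010, -0.0010, 0.0005, 0.0008
(0, np.float64(0.1014), np.float64(0.1019)) 32.0 -> 0.0058, -0.0004, 0.0141, -0.0010, -0.0217, 0.0009
(0, np.float64(0.1067), np.float64(0.0945)) 30.0 -> 0.0109, -0.0004, 0.0295, -0.0010, -0.0439, 0.0009
(0, np.float64(0.1112), np.float64(0.0874)) 28.0 -> 0.0152, -0.0004, 0.0439, -0.0009, -0.0661, 0.0009
(0, np.float64(0.1152), np.float64(0.0801)) 26.0 -> 0.0187, -0.0003, 0.0583, -0.0009, -0.0883, 0.0009
(0, np.float64(0.1187), np.float64(0.0724)) 24.0 -> 0.0210, -0.0003, 0.0729, -0.0009, -0.1106, 0.0009
(0, np.float64(0.1217), np.float64(0.0645)) 22.0 -> 0.0224, -0.0003, 0.0875, -0.0009, -0.1328, 0.0009
(0, np.float64(0.1242), np.float64(0.0564)) 20.0 -> 0.0229, -0.0003, 0.1021, -0.0009, -0.1550, 0.0010
(0, np.float64(0.1261), np.float64(0.0481)) 18.0 -> 0.0224, -0.0002, 0.1166, -0.0009, -0.1772, 0.0010
(0, np.float64(0.1275), np.float64(0.0396)) 16.0 -> 0.0209, -0.0002, 0.1310, -0.0009, -0.1995, 0.0010
(0, np.float64(0.128), np.float64(0.0353)) 15 -> 0.0198, -0.0002, 0.1381, -0.0008, -0.2106, 0.0010
(0, np.float64(0.1281), np.float64(0.0312)) 15 -> 0.0161, -0.0002, 0.1439, -0.0008, -0.2106, 0.0010
```

Emit:
apply_moves --rows '[0.003,0,0.007,0,-0.01,0,0.006,0,0.014,0,-0.022,0,0.0085,0,0.022,0,-0.033,0,0.011,0,0.0295,0,-0.044,0,0.013,0,0.037,0,-0.055,0,0.015,0,0.044,0,-0.066,0,0.017,0,0.051,0,-0.077,0,0.0187,0,0.058,0,-0.088,0,0.02,0,0.0655,0,-0.1,0,0.021,0,0.073,0,-0.11,0,0.022,0,0.08,0,-0.122,0,0.0225,0,0.0875,0,-0.133,0,0.023,0,0.095,0,-0.144,0,0.023,0,0.102,0,-0.155,0,0.023,0,0.109,0,-0.166,0,0.0225,0,0.1165,0,-0.177,0,0.0225,0,0.1165,0,-0.177,0]'

```text
t: 13.55
tool_pos: [0.5693, 0.0097, 0.1248]
tool_rot: [-1.787, -2.26, -0.282]
contact_force: [-0.0, 0.0, 0.5]
opening: -0.0003
grip_force: 0.0
```

```bash
python3 - <<'E'
from h import *
where(); rows([leaf(a) for a in [174,176,178,180,182]])
E
```

```text
t 13.55 tip(stand) [0.0002 0.1248 0.0478] rot err(deg, xyz from DOWN) [ 6.0e-02  1.8e+01 -1.0e-02] F [-0.01  0.03  0.51] q [-0.22  0.15  1.84  0.29  1.3  -0.55]
(0, np.float64(0.1261), np.float64(0.0481)) 18.0 -> 0.0022, -0.0005, 0.0001, -0.0007, -0.0000, 0.0000
(0, np.float64(0.1269), np.float64(0.0439)) 17.0 -> 0.0037, -0.0005, 0.0072, -0.0007, -0.0112, 0.0000
(0, np.float64(0.1275), np.float64(0.0396)) 16.0 -> 0.0048, -0.0005, 0.0144, -0.0007, -0.0223, 0.0000
(0, np.float64(0.128), np.float64(0.0353)) 15 -> 0.0057, -0.0005, 0.0216, -0.0007, -0.0334, 0.0001
(0, np.float64(0.1281), np.float64(0.0312)) 15 -> 0.0037, -0.0004, 0.0281, -0.0007, -0.0334, 0.0001
```

Emit:
apply_moves --rows '[0.001,0,0.0036,0,-0.005,0,0.002,0,0.0072,0,-0.011,0,0.003,0,0.0108,0,-0.017,0,0.0035,0,0.0144,0,-0.022,0,0.004,0,0.018,0,-0.028,0,0.004,0,0.0205,0,-0.033,0,0.004,0,0.0205,0,-0.033,0]'

```text
t: 14.25
tool_pos: [0.5683, 0.0152, 0.1143]
tool_rot: [-1.816, -2.295, -0.239]
contact_force: [-0.8, -0.9, -0.3]
opening: -0.0001
grip_force: 0.0
```

```bash
python3 - <<'E'
from h import *
where()
im,d=ctrl.get_image("side"); cv2.imwrite("pics/s7.png",cv2.resize(im[130:270,230:410],None,fx=4,fy=4,interpolation=cv2.INTER_CUBIC))
E
```

```text
t 14.25 tip(stand) [0.0005 0.1264 0.0361] rot err(deg, xyz from DOWN) [ 0.02 15.03  0.  ] F [-0.96 -0.7  -0.35] q [-0.19  0.15  1.85  0.25  1.25 -0.52]
```

Emit:
apply_moves --rows '[0,0,0.0015,0,0,0,0,0,0.003,0,0,0,0,0,0.003,0,0,0]'

```text
t: 14.6
tool_pos: [0.5683, 0.0154, 0.1127]
tool_rot: [-1.816, -2.295, -0.24]
contact_force: [-0.6, 0.2, -0.2]
opening: -0.0002
grip_force: 0.0
```

Emit:
apply_moves --rows '[0,0,0.0015,0,0,0,0,0,0.002,0,0,0,0,0,0.002,0,0,0]'

```text
t: 14.9
tool_pos: [0.5683, 0.0157, 0.1116]
tool_rot: [-1.816, -2.295, -0.24]
contact_force: [0.6, 0.4, -0.1]
opening: 0.0003
grip_force: 0.1
```

Emit:
apply_moves --rows '[0,0,0.0015,0,0,0,0,0,0.002,0,0,0,0,0,0.002,0,0,0]'

```text
t: 15.2
tool_pos: [0.5682, 0.0161, 0.1104]
tool_rot: [-1.816, -2.295, -0.24]
contact_force: [-0.4, -0.2, 0.0]
opening: 0.0001
grip_force: 0.1
```

Emit:
apply_moves --rows '[0,0,0.001,0,0,0,0,0,0.0015,0,0,0,0,0,0.0015,0,0,0]'

```text
t: 15.5
tool_pos: [0.5681, 0.0163, 0.1095]
tool_rot: [-1.816, -2.295, -0.24]
contact_force: [0.3, 0.1, 0.4]
opening: 0.0003
grip_force: 0.1
```

```bash
python3 -c "
from h import *
where()"
```

```text
t 15.5 tip(stand) [0.0006 0.1275 0.0313] rot err(deg, xyz from DOWN) [ 0.   15.03  0.02] F [0.36 0.03 0.37] q [-0.19  0.16  1.86  0.25  1.24 -0.52]
```

```bash
cat >> h.py <<'E'
def leafheight():
    o=ctrl.get_obs(); im,d=ctrl.get_image("wrist"); m=ctrl.camera_model("wrist");K=np.array(m["mtx"]);A=np.array(m["tool_from_camera"])
    R=Ro.from_rotvec(o["tool_rot"]).as_matrix(); v,u=np.mgrid[:420,:560]
    P=np.stack([(u-K[0,2])/K[0,0]*d,(v-K[1,2])/K[1,1]*d,d],-1)
    W=(P@A[:3,:3].T+A[:3,3])@R.T+o["tool_pos"]; S=(W-[*C,0])@RS
    hsv=cv2.cvtColor(im,cv2.COLOR_BGR2HSV); b=cv2.erode(cv2.inRange(hsv,(105,120,40),(130,255,255)),np.ones((3,3)))>0
    b&=(d>0)&(abs(S[...,0])<.065)&(abs(S[...,1])<.16)&(S[...,2]<.1)
    s=S[b]; print("n",b.sum(),"x",np.percentile(s[:,0],[2,98]).round(3),"y",np.percentile(s[:,1],[2,98]).round(3))
    k=np.polyfit(s[:,1],s[:,2],1); print("z at y=0,.128",np.polyval(k,[0,.128]).round(4),"slope deg",np.degrees(np.arctan(k[0])).round(2),"med z",np.median(s[:,2]).round(4))
E
python3 -c "
from h import *
leafheight()"
```

```text
n 4672 x [-0.051  0.055] y [0.081 0.128]
z at y=0,.128 [0.0315 0.0372] slope deg 2.52 med z 0.0368
```

Emit:
apply_moves --rows '[0,0,0.0015,0,0,0,0,0,0.003,0,0,0,0,0,0.0045,0,0,0,0,0,0.0045,0,0,0]'

```text
t: 15.95
tool_pos: [0.5679, 0.017, 0.1068]
tool_rot: [-1.816, -2.294, -0.239]
contact_force: [-0.0, -0.3, 0.6]
opening: 0.0002
grip_force: 0.0
```

Emit:
apply_moves --rows '[0,0,0.0015,0,0,0,0,0,0.0025,0,0,0,0,0,0.0025,0,0,0]'

```text
t: 16.25
tool_pos: [0.5679, 0.0173, 0.1055]
tool_rot: [-1.816, -2.295, -0.24]
contact_force: [-0.1, -0.1, -0.1]
opening: -0.0
grip_force: 0.0
```

```bash
python3 -c "
from h import *
where();leafheight()"
```

```text
t 16.25 tip(stand) [0.0006 0.1286 0.0272] rot err(deg, xyz from DOWN) [ 0.   15.03  0.02] F [-0.14 -0.05 -0.09] q [-0.19  0.17  1.86  0.25  1.24 -0.52]
n 4564 x [-0.051  0.055] y [0.083 0.128]
z at y=0,.128 [0.032  0.0327] slope deg 0.29 med z 0.0326
```

Emit:
apply_moves --rows '[0,0,0.001,0,0,0,0,0,0.0015,0,0,0,0,0,0.0015,0,0,0]'

```text
t: 16.6
tool_pos: [0.5678, 0.0175, 0.1047]
tool_rot: [-1.816, -2.295, -0.239]
contact_force: [-0.5, -1.0, -0.6]
opening: -0.0001
grip_force: 0.2
```

Emit:
apply_moves --rows '[0,0,0.001,0,0,0,0,0,0.0015,0,0,0,0,0,0.0015,0,0,0]'

```text
t: 16.9
tool_pos: [0.568, 0.0176, 0.1044]
tool_rot: [-1.816, -2.295, -0.239]
contact_force: [-2.0, -1.3, 5.0]
opening: -0.0001
grip_force: 2.5
```

```bash
python3 -c "
from h import *
where();leafheight()"
```

```text
t 16.9 tip(stand) [0.0008 0.1288 0.0262] rot err(deg, xyz from DOWN) [-0.000e+00  1.502e+01  1.000e-02] F [-2.21 -0.8   5.04] q [-0.19  0.17  1.86  0.25  1.23 -0.52]
n 4631 x [-0.052  0.055] y [0.083 0.129]
z at y=0,.128 [0.0319 0.0318] slope deg -0.02 med z 0.0318
```

The leaf is against its stop at 5 N and measures flat. Now I'll lift straight off and check.

Emit:
apply_moves --rows '[0,0,-0.01,0,0,0,0,0,-0.04,0,0,0,0,0,-0.1,0,0,0,0,0,-0.17,0,0,0,0,0,-0.2,0,0,0,0,0,-0.2,0,0,0,0,0,-0.2,0,0,0]'

```text
t: 17.65
tool_pos: [0.5746, -0.0124, 0.219]
tool_rot: [-1.816, -2.294, -0.239]
contact_force: [-0.6, 0.1, -0.3]
opening: 0.0
grip_force: 0.0
```

```bash
python3 - <<'E'
from h import *
where();leafheight()
o=ctrl.get_obs(); im,d=ctrl.get_image("wrist"); np.save("pics/last.npy",im); cv2.imwrite("pics/last.png",im)
# dish seen through window / beside: colours sampled at predicted stand points
m=ctrl.camera_model("wrist");K=np.array(m["mtx"]);A=np.array(m["tool_from_camera"]);R=Ro.from_rotvec(o["tool_rot"]).as_matrix()
def px(p):
    w=s2w(np.array(p)); c=A[:3,:3].T@(R.T@(w-o["tool_pos"])-A[:3,3]); x=K@c; return (x[:2]/x[2]).round().astype(int)
for n,p in [("dish centre",(.008,.066,.021)),("far rim in",(.046,.066,.021)),("near rim in",(-.030,.066,.021)),("near plate",(-.048,.066,.006))]:
    u,v=px(p); ok=2<u<557 and 2<v<417; print(n,u,v,np.median(im[v-4:v+5,u-4:u+5].reshape(-1,3),0) if ok else None)
E
```

```text
t 17.65 tip(stand) [0.0004 0.0981 0.1408] rot err(deg, xyz from DOWN) [ 0.02 15.05  0.03] F [-0.58  0.26 -0.27] q [-0.24  0.05  1.78  0.24  1.44 -0.51]
n 3524 x [-0.051  0.054] y [0.041 0.127]
z at y=0,.128 [0.032  0.0319] slope deg -0.05 med z 0.0319
dish centre 288 276 [96. 94. 95.]
far rim in 331 276 [173. 115. 112.]
near rim in 245 276 [168. 170. 171.]
near plate 227 272 [166.  99.  56.]
```

```bash
python3 -c "
from h import *
print(ctrl.finish_job())"
```

```text
the job is handed in; nothing more can be done
None
```

I handed the job in at about 18 s: the dish was pushed home until it pressed on the back stop (about 8 N), then the leaf was turned over and pressed flat on its own stop (about 5 N). After the arm lifted clear, the leaf still measured flat to within 0.1°; I last saw the dish home just before turning the leaf, and did not confirm it again under the closed leaf.

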